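# Break a T-stake's taper free and hang it in the stake rack

## Task

The steel T-stake is stuck by its tapered shank in the bench socket. Push on one end of its arm from the side to twist it (either way) about a tenth of a turn, until the taper breaks free, then draw it straight up out of the socket and hang it in the slotted wooden rack: shank down in the slot, arm lying flat across both rails. Let go of it there, and do not shove or tip the can, the tin, the brown bottle or the round-headed stake.

Things in the scene. Friction and masses are not known exactly. Their poses are not given: they have to be found in the camera images.
- socket: Dark cast bench socket, fixed to the table: round base 90 mm across and 8 mm high, then a column 58 mm across, mouth 66 mm above the table, vertical tapered bore on the column's axis. Origin: centre of its underside on the table; z up. While stuck the stake's arm lies along the socket's x axis.
- t_stake: Loose steel T-stake, 0.3 to 0.6 kg. Origin on the shank's axis at its foot; z up the shank, x along the arm. Flat tang 22x4.5 mm at z 0 to 8 mm, shank tapering from 13 to 25 mm across at z 54, neck 21 mm across up to z 75, then the arm. Seated, its origin is on the socket's axis, 10 mm above the table; to leave the bore it must rise 56 mm.
- bar_mid (a point): Middle of the T-stake's horizontal arm, on the shank's axis, 85 mm above the stake's origin, with the stake's axes. The arm is 20 mm wide (y) and 20 mm high, square from x -65 to +40 mm, then a round pointed horn to x +70 mm. Seated, the arm stands 85 to 105 mm above the table.
- mouth (a point): Centre of the socket's mouth, 66 mm above the table. The taper holds the stake: it cannot be pulled straight out. About 0.6 N m (12 N from the side at 50 mm from the axis) turns it, either way; turned 0.5 rad or more it is free to be lifted; turned back, it grips again. It stops hard at about 0.95 rad.
- rack: Fixed wooden rack, base board 110 (x) by 262 mm (y). Origin: centre of its underside on the table, z up. Two rails run along y, 26 mm wide, tops 95 mm above the table, centred at x -30 and +30 mm; between them a slot 34 mm wide along x = 0, y -110 to +110 mm. A T-stake hung properly has its arm along the rack's x (either way round) and its origin 20 mm above the table.
- round_stake: Loose steel stake with a domed round head 48 mm across, hanging in the rack's slot with the head on the rails, top 116 mm above the table, anywhere from y -80 to +80 mm of the rack. Nothing else stands above the rails. Origin at the foot of its shank on its axis, 20 mm above the table; z up.
- tall_can: Grey flat metal can with a red carry handle, 71 (x) by 107 (y) by 194 mm high, 0.9 kg, standing near the socket. Origin: centre of its underside, z up.
- glue_tin: Round tin with a press lid, 89 mm across, 76 mm high, standing near the socket. Origin: centre of its underside, z up.
- brown_bottle: Small brown bottle with a black screw cap, 39 mm across, 86 mm high, standing near the socket. Origin: centre of its underside, z up.
Mind the look-alikes: they are no part of the job. What is shaped like the tall_can but blue or orange is not meant.

How it is judged:
By the outcome, as a careful person would: the job done as asked, in the order asked, and still so for the second after the job is handed in, with the robot touching nothing.
It also fails if it takes over 61 s, if anything falls off the work surface, if the arm or the gripper's body presses on something with over 40 N, if the wrist force passes 120 N, or if a joint passes its speed limit or range.

## Robot

A 7-joint arm with a two-finger parallel gripper is mounted at the origin on a cart in front of the work surface, level with it; the furniture and walls round the work are solid. World frame = base frame: x ahead of the robot, y to its left, z up, the work surface at z = 0. Lengths are in m, angles in rad, forces in N, time in s.
With the tool pointing down it reaches from about 0.4 to 0.9 m from the base axis. Payload 5.5 kg.
Tool frame: the origin (TCP) lies midway between the tips of the shut fingers; the grasp point (between the pads) lies 19 mm behind it (manip.grip_depth is the distance from the TCP to the grasp point, in m); z points along the fingers, x is the direction in which the jaws open and shut, and the axes are right-handed (so a half turn about z gives the same grasp; the last joint's range is limited). The gripper opens to 92 mm and grips with 3 to 60 N. Pads are 19 mm wide; open, the fingers measure 130 mm over their backs; the gripper's body (75 mm by 190 mm) begins 47 mm behind the grasp point.
Start: joints at [1.433, 0.501, -0.427, 1.55, 0.221, 1.138, -0.21], TCP at [0.254, -0.598, 0.227] pointing down, gripper open.
Joint ranges: [-2.88, 2.88], [-0.31, 2.03], [-1.54, 1.56], [0.2, 2.42], [-1.41, 4.55], [0.19, 2.02], [-2.57, 2.57]. Speed limits (rad/s): [2.57, 2.57, 3.14, 3.14, 3.14, 3.14, 3.14].

## Interface

Orientations are given as a unit quaternion [x, y, z, w].
In Python, from bench import manip, effector, viewer gives the robot as it stands. Calls block until the motion is done:
- manip.move_pose(position, orientation): joint-space move of the TCP to a pose.
- manip.servo_line(position, ori=None, vel=0.15): straight line of the TCP; ori=None keeps the orientation; vel is the mean speed in m/s.
- manip.movej(angles): joint-space move.
- effector.open_jaws() and effector.close(f_grip=None): open the fingers fully, or close them until they stop; f_grip is the grip in N (None keeps the last).
- manip.sleep(seconds).
- manip.solve_ik(position, orientation): joint angles nearest the present ones, or None.
- viewer.get_image(name): name is "scene" or "top"; returns the picture (480x640x3 uint8, red, green, blue); there is no depth.
- viewer.get_calibration(name): a dict with "vfov" (degrees; the focal length in pixels is half the picture's height over the tangent of half this angle, whatever the lens; pixels are square), "cx", "cy" (the principal point, pixels), "dist_coeffs" ([k1, k2, p1, p2, k3] as OpenCV has them; the pictures are not rectified), "eye" and "attitude" of the camera in the world. Camera axes: x right, y down, z forward; pixel columns grow to the right and rows downward; lengths in m; the calibration is good to about 2 mm. A picture is of the moment at which its call begins. get_calibration takes no time and is no camera call.
A pose or a line that the arm cannot do raises manip.PlanningError and nothing moves.
- manip.hand_in(): hands the job in, once; it reports no verdict.
Readings, each from a call of its own:
- manip.current_clock(): time.
- manip.current_q(): joint angles.
- manip.current_joint_velocities(): joint speeds.
- manip.current_tau(): joint torques, N m.
- manip.current_tool_pos(): TCP position.
- manip.current_tcp_rot(): TCP orientation.
- manip.current_force(): force on the tool from outside, world axes, zero at the start.
- manip.current_wrist_torque(): the same for the moment, N m.
- manip.current_finger_gap(): finger opening in m.
Only numpy, scipy, OpenCV 4.12 (cv2) and the standard library are available. Lean on these libraries where they do the work, as an engineer would, in place of code of your own. Each camera call takes 0.05 s, during which the arm holds its last target.

## Working session

There is one attempt and no reset: what is moved stays moved. The work goes in short steps, each a Python script; the robot and the scene stay as the last script left them, time stands still between calls to the robot, and variables do not carry over. Pictures are saved under pics/ and viewed, and the job is handed in when it is done.

```bash
ls; mkdir -p pics
python3 - <<'E'
from bench import manip, effector, viewer
import cv2
for n in ("scene","top"):
    im=viewer.get_image(n); cv2.imwrite(f"pics/{n}0.png",im[:,:,::-1]); print(n,viewer.get_calibration(n))
print(manip.current_clock(),manip.current_tool_pos(),manip.current_tcp_rot(),manip.current_finger_gap(),manip.grip_depth)
E
```

```text
pics
scene {'vfov': 46.252408473261504, 'cx': 316.41142359246345, 'cy': 238.73042155610509, 'dist_coeffs': array([-0.08765526,  0.        ,  0.        ,  0.        ,  0.        ]), 'eye': array([-0.30173981,  0.72326184,  0.96656872]), 'attitude': array([-0.38872829,  0.81347037, -0.39023585,  0.18674116])}
top {'vfov': 42.48018080184596, 'cx': 324.28173547397864, 'cy': 235.82674611837982, 'dist_coeffs': array([-0.21858019,  0.        ,  0.        ,  0.        ,  0.        ]), 'eye': array([0.13387116, 0.0494295 , 1.18474871]), 'attitude': array([-0.68018674,  0.71034676, -0.13145602,  0.12438969])}
0.1 [ 0.25331079 -0.59792088  0.22578255] [ 8.33734837e-01 -5.52164327e-01 -7.16887964e-04 -5.12761808e-04] 0.0914850185649059 0.0188
```

View pics/scene0.png

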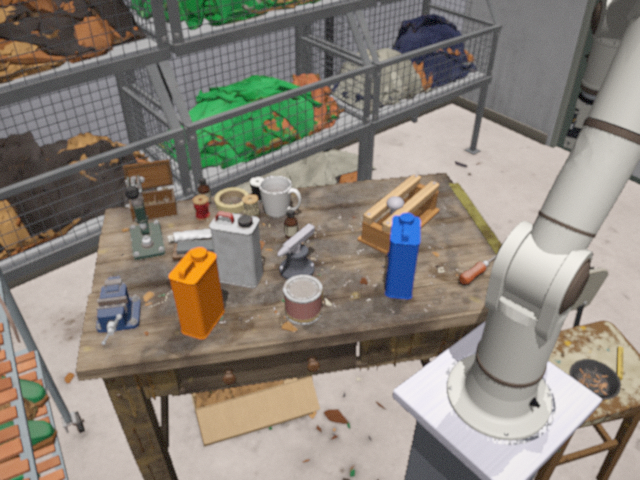

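View pics/top0.png

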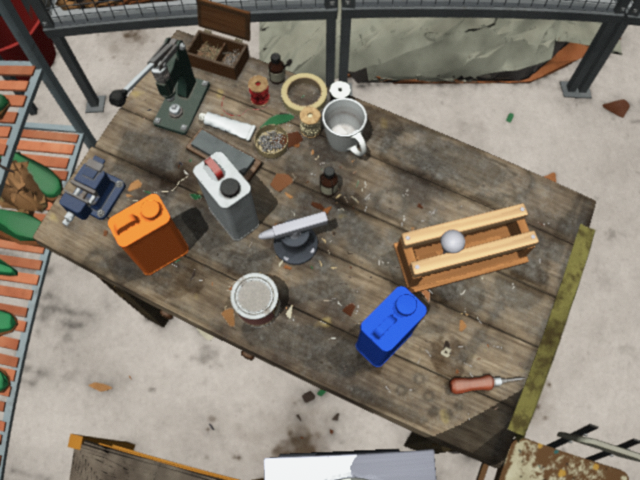

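Top view, first read:
- **T-stake and socket:** T-stake at (295,227) with its horn at (262,236), socket base at (297,245).
- **Rack:** around (468,247), with the round head at (452,242).
- **Grey can with red handle:** (225,195). The blue (392,327) and orange (148,235) cans are decoys.
- **Tin:** (255,297).
- **Brown bottle:** (328,180) is near the socket. A second dark bottle at (277,67) is far away, so it isn't the one meant.

Next is an enlarged crop.

```bash
cat > h.py <<'E'
import numpy as np, cv2
from bench import manip, effector, viewer
from scipy.spatial.transform import Rotation as R
CAL={n:viewer.get_calibration(n) for n in("scene","top")}
def K(n):
    c=CAL[n]; f=240/np.tan(np.radians(c["vfov"])/2); return np.array([[f,0,c["cx"]],[0,f,c["cy"]],[0,0,1.]])
def ray(n,uv):
    c=CAL[n]; p=cv2.undistortPoints(np.array(uv,float).reshape(-1,1,2),K(n),c["dist_coeffs"]).reshape(-1,2)
    d=np.c_[p,np.ones(len(p))]; return c["eye"],R.from_quat(c["attitude"]).apply(d)
def onz(n,uv,z):
    e,d=ray(n,uv); return e+d*((z-e[2])/d[:,2])[:,None]
def proj(n,P):
    c=CAL[n]; r=R.from_quat(c["attitude"]).inv(); P=np.atleast_2d(P).astype(float)
    return cv2.projectPoints(r.apply(P-c["eye"]),np.zeros(3),np.zeros(3),K(n),c["dist_coeffs"])[0].reshape(-1,2)
def tri(uvs,uvt):
    A=np.zeros((3,3));b=np.zeros(3)
    for n,uv in(("scene",uvs),("top",uvt)):
        e,d=ray(n,[uv]); d=d[0]/np.linalg.norm(d[0]); M=np.eye(3)-np.outer(d,d); A+=M;b+=M@e
    return np.linalg.solve(A,b)
def crop(im,x0,y0,x1,y1,s,name):
    c=cv2.resize(im[y0:y1,x0:x1,::-1],None,fx=s,fy=s,interpolation=cv2.INTER_CUBIC)
    cv2.imwrite(name,c)
E
python3 - <<'E'
from h import *
t=cv2.imread("pics/top0.png")[:,:,::-1]; s=cv2.imread("pics/scene0.png")[:,:,::-1]
crop(t,180,150,380,300,4,"pics/c1.png"); crop(t,380,190,560,310,4,"pics/c2.png"); crop(s,180,160,340,280,5,"pics/c3.png")
E
```

```text
(no output)
```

View pics/c1.png

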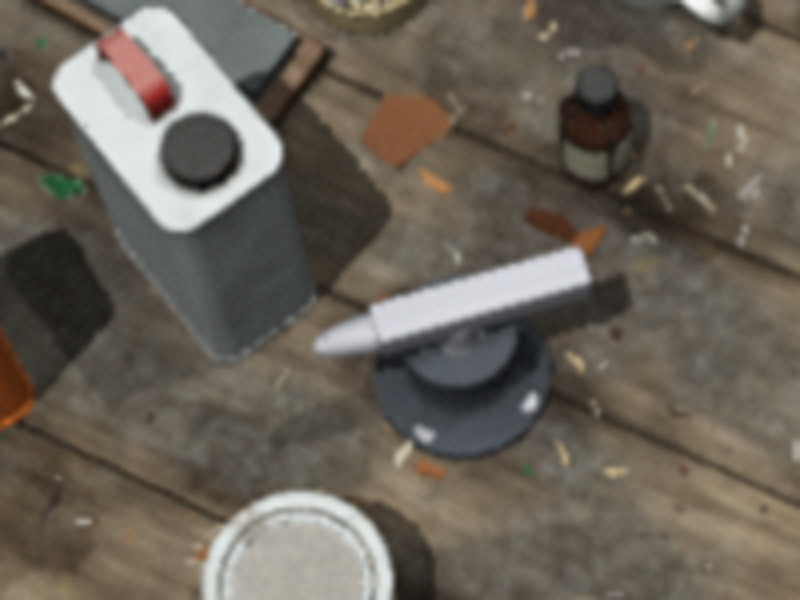

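View pics/c2.png

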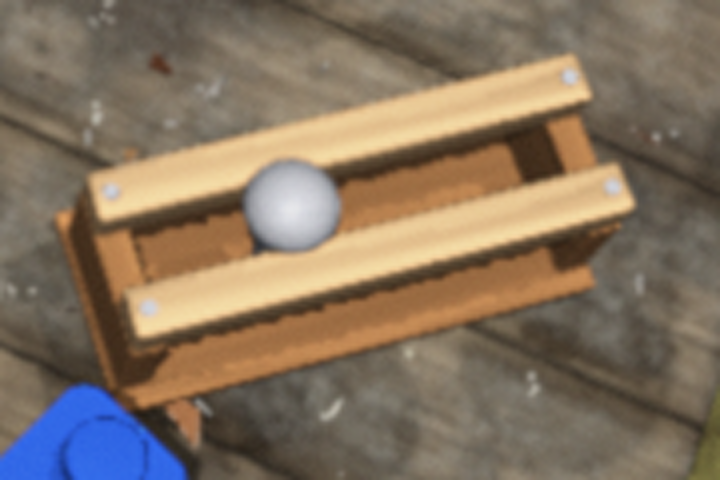

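View pics/c3.png

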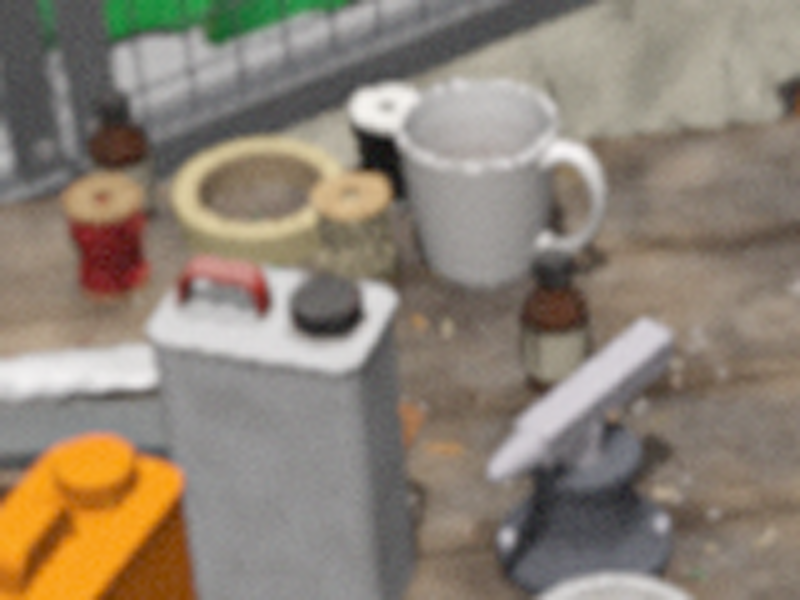

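Run:
```python
from h import *
np.set_printoptions(precision=4,suppress=True)
t=cv2.imread("pics/top0.png")
# arm mask: bright greyish in ROI
def mask(roi,f):
    x0,y0,x1,y1=roi; hsv=cv2.cvtColor(t,cv2.COLOR_BGR2HSV).astype(int); m=np.zeros(t.shape[:2],np.uint8)
    m[y0:y1,x0:x1]=(f(hsv)[y0:y1,x0:x1]*255); 
    k,l,st,c=cv2.connectedComponentsWithStats(m); i=1+np.argmax(st[1:,4]); return (l==i).astype(np.uint8)
m=mask((250,205,335,245),lambda h:(h[...,2]>150)&(h[...,1]<60))
c=max(cv2.findContours(m,0,1)[0],key=cv2.contourArea).reshape(-1,2).astype(float)
print("arm area",m.sum())
P=onz("top",c,0.105)[:,:2]; r=cv2.minAreaRect(P.astype(np.float32)); print("arm rect",r)
print("tip/tail", onz("top",[[259,236],[325.7,212.5],[327.5,220],[273,227],[275,235]],.105))
# rails
m2=mask((395,195,550,285),lambda h:(h[...,2]>150)&(h[...,0]>10)&(h[...,0]<30)&(h[...,1]>60)&(h[...,1]<150))
hsv=cv2.cvtColor(t,cv2.COLOR_BGR2HSV).astype(int)
M=np.zeros((480,640),np.uint8); h=hsv; M[195:285,395:550]=(((h[...,2]>165)&(h[...,0]>8)&(h[...,0]<30)&(h[...,1]>50))*255)[195:285,395:550]
k,l,st,_=cv2.connectedComponentsWithStats(M)
v=t.copy()
for i in range(1,k):
    if st[i,4]<300: continue
    cc=max(cv2.findContours((l==i).astype(np.uint8),0,1)[0],key=cv2.contourArea).reshape(-1,2).astype(float)
    q=onz("top",cc,.095)[:,:2]; print("rail",st[i,4],cv2.minAreaRect(q.astype(np.float32))); v[l==i]=(0,255,0)
v[m>0]=(0,0,255)
print("rail corners",onz("top",[[402.5,233],[523.7,203.7],[528,213.7],[406,245.5],[412,262.5],[534.5,231],[538.7,241],[415,274.5]],.095)[:,:2])
print("screws",onz("top",np.array([[111,191],[570,77],[149,307],[613,188]])/4+[380,190],.095)[:,:2])
# head
mh=mask((430,220,480,260),lambda h:(h[...,1]<45)&(h[...,2]>90))
v[mh>0]=(255,0,0)
mm=cv2.moments(mh,True); print("head",mm['m00'],mm['m10']/mm['m00'],mm['m01']/mm['m00'],onz("top",[[mm['m10']/mm['m00'],mm['m01']/mm['m00']]],.105))
crop(v[:,:,::-1],250,190,550,300,2.6,"pics/m1.png")
# others
print("tin lid",onz("top",np.array([[298,585]])/4+[180,150],.076), "cap",onz("top",np.array([[597,88]])/4+[180,150],.086))
print("can top corners",onz("top",np.array([[52,85],[152,8],[283,160],[180,232]])/4+[180,150],.18))
print("socket base", onz("top",np.array([[374,370],[550,370],[462,455]])/4+[180,150],.008))
print("blue top",onz("top",[[362,330],[402,288],[425,305],[385,345]],.16))
```

```text
arm area 629
arm rect ((0.568874716758728, 0.08852555602788925), (0.019872555509209633, 0.1326078325510025), 14.67897891998291)
tip/tail [[0.5496 0.1515 0.105 ]
 [0.5919 0.0244 0.105 ]
 [0.5764 0.0217 0.105 ]
 [0.5666 0.1249 0.105 ]
 [0.5503 0.1214 0.105 ]]
rail 1531 ((0.562574028968811, -0.24457579851150513), (0.026657985523343086, 0.2568763494491577), 12.201822280883789)
rail 1994 ((0.5167317390441895, -0.25262707471847534), (0.052171479910612106, 0.2604176104068756), 12.026878356933594)
rail 578 ((0.4673554003238678, -0.25332674384117126), (0.02064439281821251, 0.20936599373817444), 10.443838119506836)
rail corners [[ 0.5479 -0.1197]
 [ 0.5995 -0.3681]
 [ 0.5778 -0.3734]
 [ 0.5224 -0.1241]
 [ 0.4882 -0.1324]
 [ 0.541  -0.3806]
 [ 0.5199 -0.3857]
 [ 0.4646 -0.1358]]
screws [[ 0.5378 -0.1288]
 [ 0.5877 -0.3635]
 [ 0.4794 -0.1415]
 [ 0.5286 -0.3759]]
head 437.0 452.5377574370709 240.99771167048056 [[ 0.5239 -0.2118  0.105 ]]
tin lid [[0.4411 0.1636 0.076 ]] cap [[0.6871 0.013  0.086 ]]
can top corners [[0.6533 0.2659 0.18  ]
 [0.691  0.2204 0.18  ]
 [0.61   0.1589 0.18  ]
 [0.5768 0.205  0.18  ]]
socket base [[0.5715 0.1312 0.008 ]
 [0.5677 0.0417 0.008 ]
 [0.5242 0.0877 0.008 ]]
blue top [[ 0.3511 -0.026   0.16  ]
 [ 0.4215 -0.0999  0.16  ]
 [ 0.3893 -0.1371  0.16  ]
 [ 0.3235 -0.0631  0.16  ]]
```

View pics/m1.png

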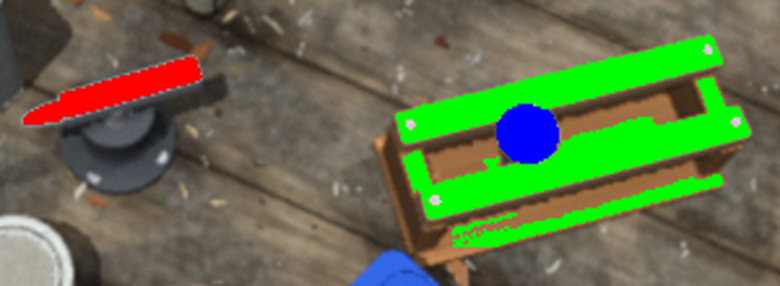

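The crop confirms it: a steel T-stake with its horn at crop (316,345) in the dark socket, and the grey can with the red handle, plus the small brown bottle nearby. Pushing the tail from the far side, clockwise, leaves the gripper body clear of the can for the later grasp. I'll check the can's near face and the reach.

```bash
cat >> h.py <<'E'
def quat(phi_deg):
    p=np.radians(phi_deg); x=np.array([np.cos(p),np.sin(p),0]); z=np.array([0,0,-1.])
    return R.from_matrix(np.c_[x,np.cross(z,x),z]).as_quat()
def u(deg): return np.array([np.cos(np.radians(deg)),np.sin(np.radians(deg))])
AX=np.array([.5685,.0863]); TH=104.7; RC=np.array([.533,-.2524]); RTH=11.95
def yawof(): 
    m=R.from_quat(manip.current_tcp_rot()).as_matrix()[:,0]; return np.degrees(np.arctan2(m[1],m[0]))
E
python3 - <<'E'
from h import *
np.set_printoptions(precision=4,suppress=True)
print("can base corners",onz("top",np.array([[225,358],[315,298],[118,235]])/4+[180,150],0)[:,:2])
for z in(.17,.18,.19): 
  q=onz("top",np.array([[180,232],[283,160],[152,8],[52,85]])/4+[180,150],z)[:,:2]; print(z,q.ravel(),np.linalg.norm(q[0]-q[1]),np.linalg.norm(q[1]-q[2]))
print("scene",onz("scene",np.array([[150,325],[398,297],[345,370]])/5+[180,160],.18)[:,:2])
# check arm in scene: project model corners
a=u(TH); n=u(TH-90)
for lx,ly in((-.065,-.01),(-.065,.01),(.07,0)):
  P=np.r_[AX+lx*a-ly*n,.105]; print(lx,ly,"scene crop",(proj("scene",P)[0]-[180,160])*5,"top crop",(proj("top",P)[0]-[180,150])*4)
def chk(l,xy,z,phi):
  for p in(phi,phi+180):
    q=manip.solve_ik(np.r_[xy,z],quat(p)); print(l,p,None if q is None else np.array(q))
for d in(0,36):
  c=AX+.055*u(TH+180-d)+.035*u(TH-90-d); chk("push%d"%d,c,.09,TH-90-d)
chk("grasp",AX,.087,TH-90-37); chk("lift",AX,.27,TH-90-37)
ry=u(RTH+90); G=RC-.07*ry; print("place",G); chk("place",G,.097,RTH-90); chk("place hi",G,.27,RTH-90)
E
```

```text
can base corners [[0.5843 0.2085]
 [0.6156 0.1618]
 [0.6559 0.2659]]
0.17 [0.5812 0.2066 0.6147 0.16   0.6965 0.2221 0.6585 0.2681] 0.05740729443484976 0.10271980420212785
0.18 [0.5768 0.205  0.61   0.1589 0.691  0.2204 0.6533 0.2659] 0.056841565265120506 0.10170753581153216
0.19 [0.5724 0.2035 0.6053 0.1578 0.6854 0.2187 0.6481 0.2638] 0.0562758360953913 0.10069526742093629
scene [[0.656  0.2674]
 [0.6014 0.1656]
 [0.5708 0.2156]]
-0.065 -0.01 scene crop [642.6516 317.9879] top crop [579.2435 244.8365]
-0.065 0.01 scene crop [674.3458 332.2165] top crop [591.7822 282.0498]
0.07 0 scene crop [488.5068 463.7998] top crop [310.6122 341.9439]
push0 14.700000000000003 [ 0.5502  0.7897 -0.9553  1.7264  0.7424  1.0308 -0.4173]
push0 194.7 [-0.6113  0.6721  0.6943  1.7683 -0.5342  0.8986 -2.5659]
push36 -21.299999999999997 [ 0.5246  0.6677 -0.8202  1.8224  0.6046  0.9216 -0.9425]
push36 158.7 [ 0.7759  0.9859 -1.3062  1.8154  1.0304  1.2183  1.909 ]
grasp -22.299999999999997 [ 0.417   0.663  -0.8211  1.8403  0.6074  0.9095 -1.0782]
grasp 157.7 [ 0.6706  0.9832 -1.3061  1.8333  1.0332  1.2088  1.7709]
lift -22.299999999999997 [ 0.7052  0.6365 -1.3096  1.679   0.6328  1.329  -1.1078]
lift 157.7 [ 0.7007  0.6277 -1.2972  1.6791  0.6227  1.323   2.0417]
place [ 0.5475 -0.3209]
place -78.05 [ 0.8124  0.627  -0.4479  1.6894  0.3301  0.9008 -1.1305]
place 101.95 [ 1.155   0.8258 -0.9949  1.6776  0.7735  1.0812  1.6969]
place hi -78.05 [ 0.8708  0.4524 -0.5284  1.541   0.2375  1.2126 -1.0596]
place hi 101.95 [ 1.214   0.6454 -1.1092  1.5295  0.5872  1.3339  1.8246]
```

Run:
```python
from h import *
np.set_printoptions(precision=4,suppress=True)
effector.close(10)
print(manip.current_clock(),manip.current_finger_gap())
c=AX+.055*u(TH+180)+.037*u(TH-90)
p=manip.current_tool_pos(); manip.servo_line([p[0]+.05,p[1]+.05,.30],vel=.3)
manip.move_pose(np.r_[c,.28],quat(TH-90))
print(manip.current_clock(),manip.current_tool_pos(),yawof(),manip.current_force(),manip.current_q())
manip.servo_line(np.r_[c,.13],vel=.2)
for n in("scene","top"):
  im=viewer.get_image(n); cv2.imwrite(f"pics/{n}1.png",im[:,:,::-1])
  crop(im,*( (180,130,380,280) if n=="top" else (200,150,360,270)),4,f"pics/{n}1c.png")
print(manip.current_clock(),manip.current_tool_pos(),manip.current_force())
```

```text
1.5333 0.0005590852620363433
4.4083 [0.6185 0.0407 0.2798] 14.537652787534421 [0.4824 0.1836 0.2194] [ 0.6599  0.6301 -1.1585  1.5554  0.5876  1.3459 -0.3089]
5.4083 [0.6194 0.0429 0.1318] [-0.2564 -0.3014 -0.2013]
```

View pics/top1c.png

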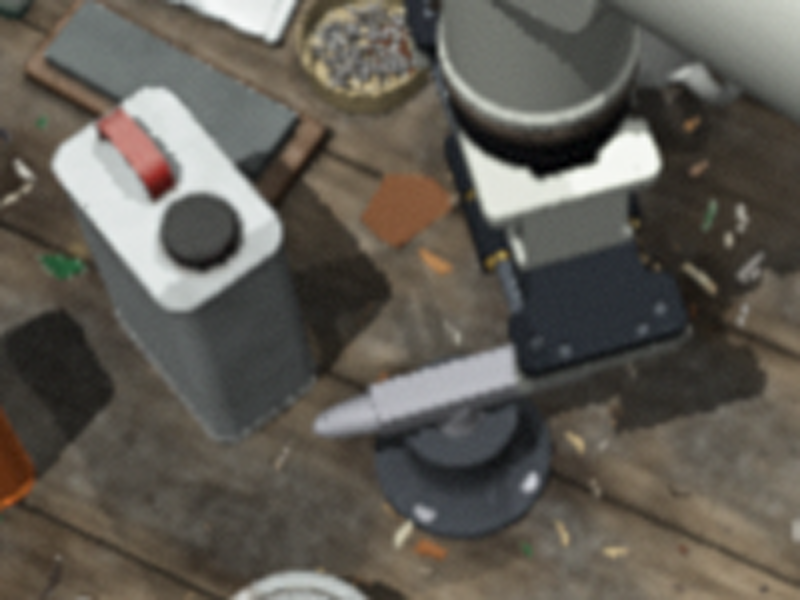

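View pics/scene1c.png

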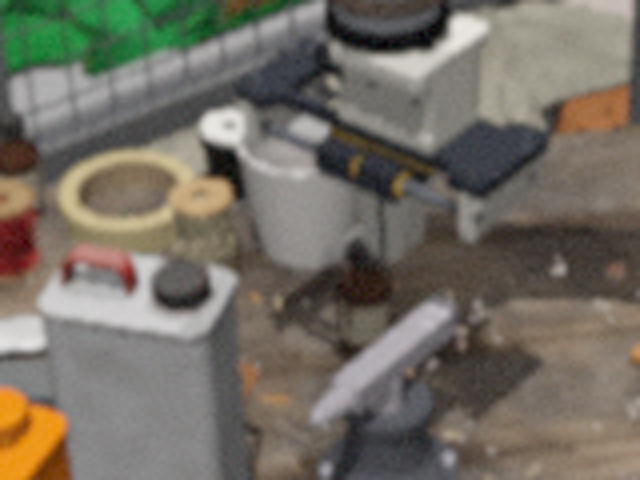

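The top view shows the horn tip at crop (316,425) and the body's long side along the jaws. The shut fingers are behind the tail, and the can, bottle and mug are all clear. Now descending to push along the arc.

Run:
```python
from h import *
np.set_printoptions(precision=4,suppress=True)
c=AX+.055*u(TH+180)+.037*u(TH-90)
manip.servo_line(np.r_[c,.090],vel=.1)
print(manip.current_clock(),manip.current_tool_pos(),manip.current_force())
off=.029
for d,o in [(0,.033)]+[(d,off) for d in range(0,41,5)]:
    c=AX+.055*u(TH+180-d)+o*u(TH-90-d)
    manip.servo_line(np.r_[c,.090],ori=quat(TH-90-d),vel=.04)
    print(d,manip.current_clock(),manip.current_tool_pos()-np.r_[c,.09],yawof(),manip.current_force(),manip.current_wrist_torque())
    if np.linalg.norm(manip.current_force())>60: break
for n in("scene","top"):
  im=viewer.get_image(n); cv2.imwrite(f"pics/{n}2.png",im[:,:,::-1])
  crop(im,*( (180,130,380,280) if n=="top" else (200,150,360,270)),4,f"pics/{n}2c.png")
```

```text
5.9583 [0.6178 0.0427 0.0893] [-0.507   0.263   0.3279]
0 6.2083 [ 0.0001 -0.      0.0005] 14.705985563971035 [-0.2288  0.3068 -0.0602] [-0.0324 -0.1257  0.0266]
0 6.4583 [-0.0002 -0.0002  0.0002] 14.694768137968325 [-0.8908 -0.817  -0.4661] [ 0.0191 -0.1429 -0.0296]
5 6.7417 [0.0006 0.0002 0.0004] 9.804689128647958 [ 1.989   0.6295 -0.1085] [ 0.1404 -0.5111  0.0412]
10 7.025 [0.0029 0.001  0.001 ] 4.7925811280654145 [ 7.0899  3.1711 -2.0222] [ 0.4902 -1.6521  0.0076]
15 7.3083 [0.0041 0.0012 0.0013] -0.2092593239222835 [ 9.3792  2.9254 -3.2514] [ 0.5623 -2.2405 -0.0048]
20 7.5917 [0.0044 0.0009 0.0014] -5.224185773682334 [10.4866  2.3548 -4.0536] [ 0.4569 -2.3556  0.0403]
25 7.875 [0.0045 0.0006 0.0014] -10.230927913052543 [10.7523  1.1135 -3.3221] [ 0.3095 -2.38   -0.0143]
30 8.1583 [0.0046 0.0003 0.0015] -15.242960657937836 [10.685   1.5598 -3.3322] [ 0.15   -2.3266  0.0272]
35 8.4417 [ 0.0047 -0.      0.0015] -20.25329468985206 [10.2766  0.9634 -3.273 ] [-0.0048 -2.364  -0.0089]
40 8.725 [ 0.0048 -0.0004  0.0015] -25.266355781449757 [10.9602 -0.6709 -3.1087] [-0.1097 -2.3841 -0.0019]
```

View pics/top2c.png

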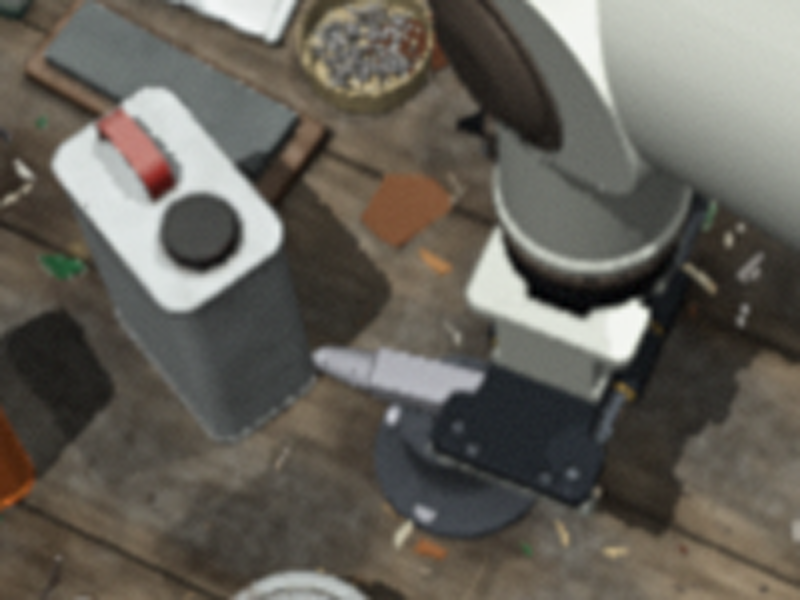

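The arm has turned; the horn tip is now at top-crop (314,353) and still clear of the can. I'll back off, rise, and measure the angle.

Run:
```python
from h import *
np.set_printoptions(precision=4,suppress=True)
d=40; c=AX+.055*u(TH+180-d)+.050*u(TH-90-d)
manip.servo_line(np.r_[c,.090],vel=.1)
manip.servo_line(np.r_[c,.22],vel=.25)
c2=c+.10*u(TH+180-d)+.03*u(TH-90-d)
manip.servo_line(np.r_[c2,.25],vel=.25)
print(manip.current_clock(),manip.current_force())
im=viewer.get_image("top"); cv2.imwrite("pics/top3.png",im[:,:,::-1]); crop(im,180,150,380,300,4,"pics/top3c.png")
t=im[:,:,::-1].copy(); h=cv2.cvtColor(t,cv2.COLOR_BGR2HSV).astype(int)
m=np.zeros((480,640),np.uint8); m[205:255,253:330]=((h[...,2]>150)&(h[...,1]<60))[205:255,253:330]
k,l,st,_=cv2.connectedComponentsWithStats(m); i=1+np.argmax(st[1:,4]); print(st[i])
cc=max(cv2.findContours((l==i).astype(np.uint8),0,1)[0],key=cv2.contourArea).reshape(-1,2).astype(float)
print(cv2.minAreaRect(onz("top",cc,.105)[:,:2].astype(np.float32)))
```

```text
10.4333 [-0.9207  0.1446  0.4307]
[258 217  70  19 639]
((0.5696044564247131, 0.08863136172294617), (0.13149602711200714, 0.02097829058766365), 77.42094421386719)
```

View pics/top3c.png

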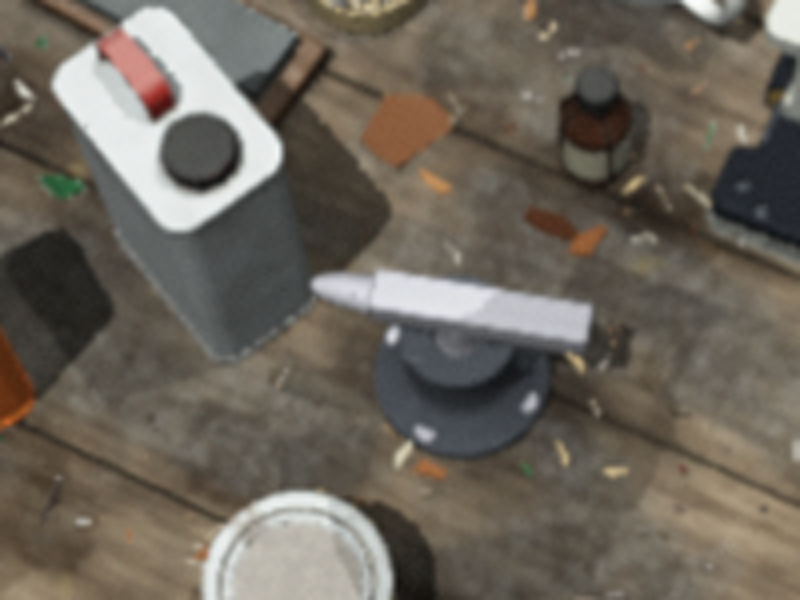

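The top view shows the arm at 77.4°, so it has turned only about 27° (0.476 rad), short of 0.5. The fingers are thinner than I assumed, so I'll push about 11° further.

```bash
cat >> h.py <<'E'
def armrect(im,roi,z,name=None):
    x0,y0,x1,y1=roi; t=im[:,:,::-1].copy(); h=cv2.cvtColor(t,cv2.COLOR_BGR2HSV).astype(int)
    m=np.zeros((480,640),np.uint8); m[y0:y1,x0:x1]=((h[...,2]>150)&(h[...,1]<60))[y0:y1,x0:x1]
    k,l,st,_=cv2.connectedComponentsWithStats(m); i=1+np.argmax(st[1:,4])
    cc=max(cv2.findContours((l==i).astype(np.uint8),0,1)[0],key=cv2.contourArea).reshape(-1,2).astype(float)
    return st[i],cv2.minAreaRect(onz("top",cc,z)[:,:2].astype(np.float32))
E
python3 - <<'E'
from h import *
np.set_printoptions(precision=4,suppress=True)
d=30
P=lambda d,o:AX+.055*u(TH+180-d)+o*u(TH-90-d)
manip.servo_line(np.r_[P(d,.050),.22],ori=quat(TH-90-d),vel=.25)
manip.servo_line(np.r_[P(d,.050),.090],vel=.2)
for d,o in [(30,.033),(30,.022),(36,.020),(42,.020)]:
    manip.servo_line(np.r_[P(d,o),.090],ori=quat(TH-90-d),vel=.05)
    print(d,manip.current_clock(),manip.current_tool_pos()-np.r_[P(d,o),.09],yawof(),manip.current_force())
manip.servo_line(np.r_[P(d,.045),.090],vel=.15)
manip.servo_line(np.r_[P(d,.045),.22],vel=.25)
c2=P(d,.05)+.10*u(TH+180-d)
manip.servo_line(np.r_[c2,.25],vel=.25)
print(manip.current_clock(),manip.current_force())
im=viewer.get_image("top"); cv2.imwrite("pics/top4.png",im[:,:,::-1]); crop(im,180,150,380,300,4,"pics/top4c.png")
print(armrect(im,(253,205,330,255),.105))
E
```

```text
30 12.3833 [-0.     -0.0001  0.0004] -15.284705747949529 [ 0.1621  0.1717 -0.104 ]
30 12.75 [ 0.003  -0.0013  0.0007] -15.386269621195291 [ 7.1519 -2.574  -3.6254]
36 13.0583 [ 0.0043 -0.002   0.0009] -21.44534501106311 [11.4158 -3.4041 -5.7839]
42 13.3333 [ 0.0043 -0.0024  0.0009] -27.468662612070172 [11.7098 -4.3863 -6.3552]
14.8833 [0.1199 0.4396 0.0662]
(array([260, 214,  67,  27, 638], dtype=int32), ((0.5697416067123413, 0.08838950097560883), (0.13137687742710114, 0.020686432719230652), 66.69449615478516))
```

View pics/top4c.png

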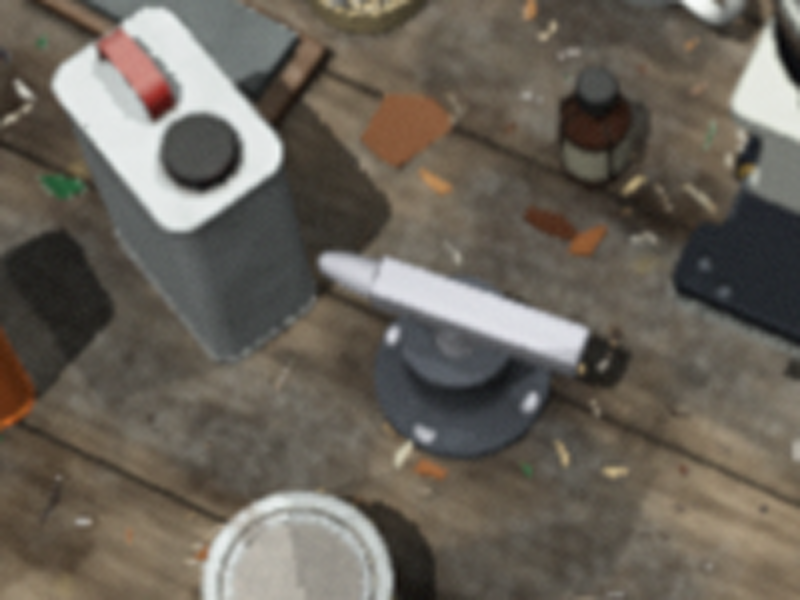

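The arm is now at 66.7°, a turn of 38° (0.66 rad), so the taper should be free. The can and bottle are unmoved. Now grasping at the middle and drawing it straight up.

Run:
```python
from h import *
np.set_printoptions(precision=4,suppress=True)
A=np.array([.569,.0859]); Y=66.7-90
effector.open_jaws()
manip.servo_line(np.r_[A,.22],ori=quat(Y),vel=.25)
manip.servo_line(np.r_[A,.120],vel=.2)
manip.servo_line(np.r_[A,.087],vel=.08)
print(manip.current_clock(),manip.current_tool_pos(),yawof(),manip.current_force())
effector.close(50); print(manip.current_clock(),manip.current_finger_gap(),manip.current_force(),manip.current_tool_pos())
manip.servo_line(np.r_[A,.095],vel=.04); print(manip.current_force(),manip.current_tool_pos())
manip.servo_line(np.r_[A,.105],vel=.04); print(manip.current_force(),manip.current_tool_pos(),manip.current_finger_gap())
if abs(manip.current_force()[2])<40:
    manip.servo_line(np.r_[A,.27],vel=.12); print(manip.current_clock(),manip.current_force(),manip.current_wrist_torque(),manip.current_tool_pos(),manip.current_finger_gap())
for n in("scene","top"):
  im=viewer.get_image(n); cv2.imwrite(f"pics/{n}5.png",im[:,:,::-1])
  crop(im,*( (180,100,380,250) if n=="top" else (200,110,360,230)),4,f"pics/{n}5c.png")
```

```text
18.4083 [0.5687 0.0861 0.0866] -23.28176321562113 [ 0.0415  0.0258 -0.279 ]
19.525 0.019488726724150956 [-0.5202 -0.229  -0.4575] [0.5691 0.0858 0.087 ]
[ 0.2041 -0.0844 -4.0242] [0.5688 0.0859 0.0951]
[ 0.4375  0.3275 -3.7938] [0.5688 0.086  0.1053] 0.01951908160571578
21.8 [ 0.2119  0.184  -4.2952] [-0.0498 -0.0899  0.022 ] [0.5685 0.0857 0.2691] 0.019620828926037635
```

View pics/scene5c.png

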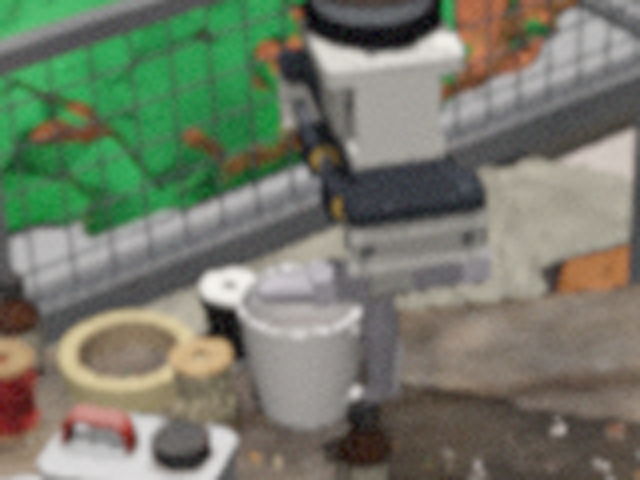

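View pics/top5.png

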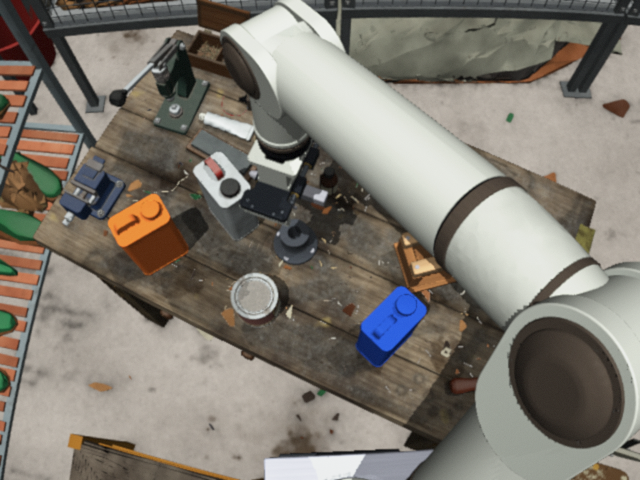

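The stake is out: 4.3 N hanging, arm level in the jaws, and the can is untouched. I'll carry it over the rack, and check the rack geometry in the other view on the way.

Run:
```python
from h import *
np.set_printoptions(precision=4,suppress=True)
ry=u(RTH+90); G=RC-.07*ry
manip.servo_line([.555,-.06,.285],ori=quat(-45),vel=.25)
manip.servo_line(np.r_[G,.285],ori=quat(RTH-90),vel=.25)
manip.servo_line(np.r_[G,.20],vel=.15)
print(manip.current_clock(),manip.current_tool_pos(),G,yawof(),manip.current_force(),manip.current_finger_gap())
s0=cv2.imread("pics/scene0.png")[:,:,::-1]
for n in("scene","top"):
  im=viewer.get_image(n); cv2.imwrite(f"pics/{n}6.png",im[:,:,::-1])
  if n=="scene":
    c=im.copy(); 
    for sx in(-1,1):
      for s in(-.12,.12):
        for w in(.017,.043):
          p=proj("scene",np.r_[RC+s*ry+sx*w*u(RTH),.095])[0]; cv2.circle(c,tuple(np.round(p).astype(int)),1,(255,0,0),-1)
    crop(c,340,120,480,260,4,"pics/scene6c.png")
  else: crop(im,390,130,560,290,4,"pics/top6c.png")
```

```text
24.55 [ 0.5483 -0.3206  0.2009] [ 0.5475 -0.3209] -78.00567785659656 [-0.1506 -0.894  -3.5999] 0.019761347716303904
```

View pics/scene6c.png

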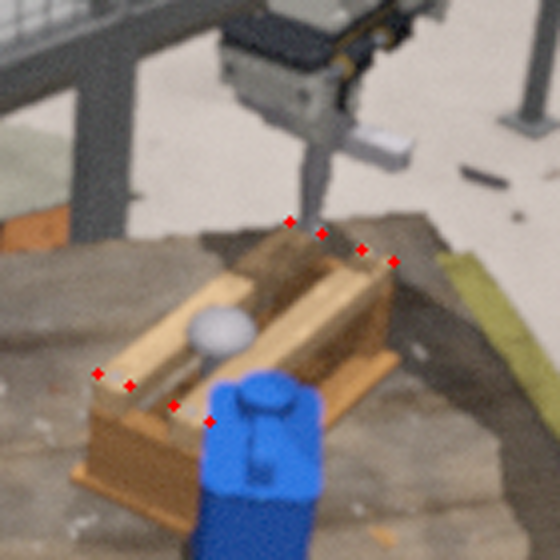

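View pics/top6c.png

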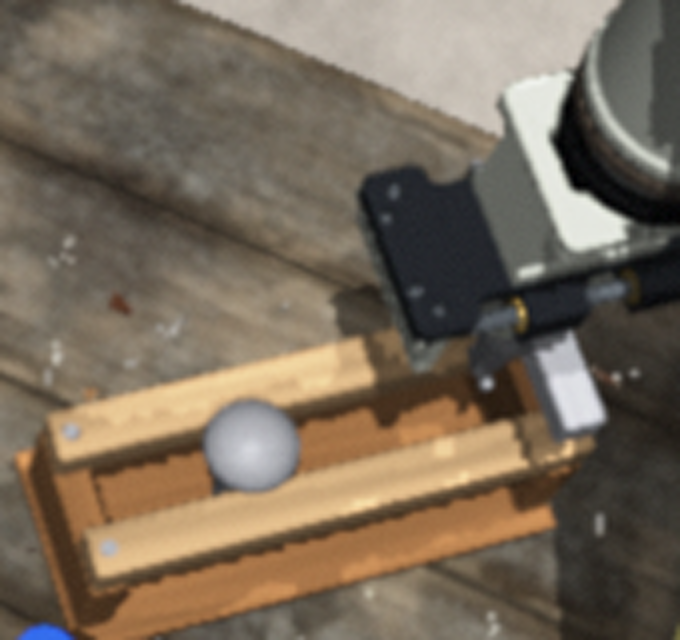

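Projected rail corners land on the rail ends in the scene view (dots at (98,373), (209,421) and so on). The shank hangs straight over the free part of the slot, clear of the round head at top-crop (252,445). Lowering with a force guard.

Run:
```python
from h import *
np.set_printoptions(precision=4,suppress=True)
ry=u(RTH+90); G=RC-.07*ry
f0=manip.current_force()
for z in(.17,.14,.115,.103,.100,.0985,.0975,.0965):
    manip.servo_line(np.r_[G,z],vel=.08 if z>.11 else .03)
    f=manip.current_force()-f0; print(z,manip.current_clock(),manip.current_tool_pos(),f)
    if f[2]>8 or np.hypot(*f[:2])>8: break
for n in("scene","top"):
  im=viewer.get_image(n); cv2.imwrite(f"pics/{n}7.png",im[:,:,::-1])
  crop(im,*((390,160,560,290) if n=="top" else (340,120,480,260)),4,f"pics/{n}7c.png")
```

```text
0.17 25.175 [ 0.5471 -0.3207  0.1692] [0.435  0.0795 0.3753]
0.14 25.7 [ 0.5472 -0.3207  0.1393] [ 0.9689 -0.6718  1.1747]
0.115 26.1583 [ 0.547  -0.3206  0.1141] [-0.1126  0.7695  0.4993]
0.103 26.7083 [ 0.5474 -0.3208  0.1029] [0.8618 0.2226 0.5214]
0.1 26.9583 [ 0.5473 -0.3209  0.0998] [ 0.6077 -0.4382  0.6013]
0.0985 27.2083 [ 0.5474 -0.3209  0.0984] [0.1895 0.1283 0.6477]
0.0975 27.4583 [ 0.5474 -0.3209  0.0974] [ 0.8747 -0.1189  0.8776]
0.0965 27.7083 [ 0.5476 -0.3209  0.0971] [-2.0094  0.6944  7.5105]
```

View pics/scene7c.png

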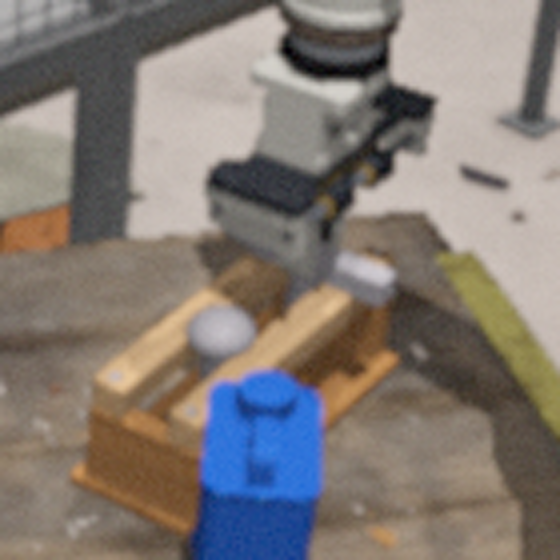

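View pics/top7c.png

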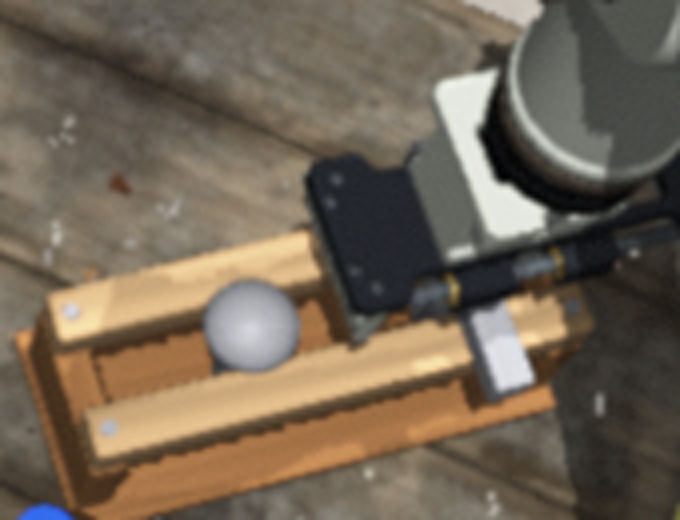

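It touched down exactly at the expected height: TCP at 0.097, 7 N onto the rails. Both views show the arm flat across the rails. Releasing, then rising straight up.

Run:
```python
from h import *
np.set_printoptions(precision=4,suppress=True)
ry=u(RTH+90); G=RC-.07*ry
manip.servo_line(np.r_[G,.0973],vel=.03)
effector.open_jaws(); print(manip.current_clock(),manip.current_finger_gap(),manip.current_force())
manip.servo_line(np.r_[G,.14],vel=.08)
manip.servo_line(np.r_[G,.30],vel=.25)
manip.servo_line([.36,-.48,.32],vel=.3)
print(manip.current_clock(),manip.current_force())
for n in("scene","top"):
  im=viewer.get_image(n); cv2.imwrite(f"pics/{n}8.png",im[:,:,::-1])
  crop(im,*((390,160,560,290) if n=="top" else (340,120,480,260)),4,f"pics/{n}8c.png")
```

```text
29.2833 0.09154415852491682 [-0.8925  0.1519  0.7453]
31.7333 [-0.289   0.1716  0.0905]
```

View pics/scene8.png

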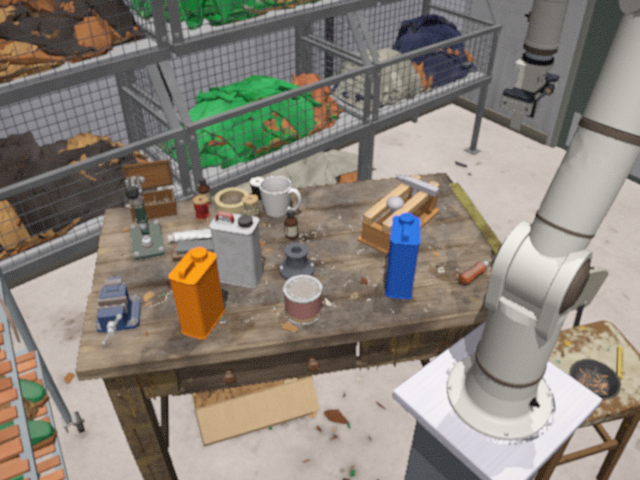

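View pics/top8.png

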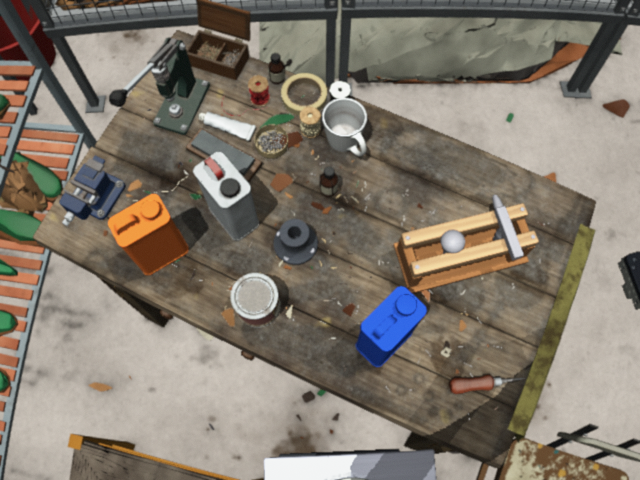

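View pics/scene8c.png

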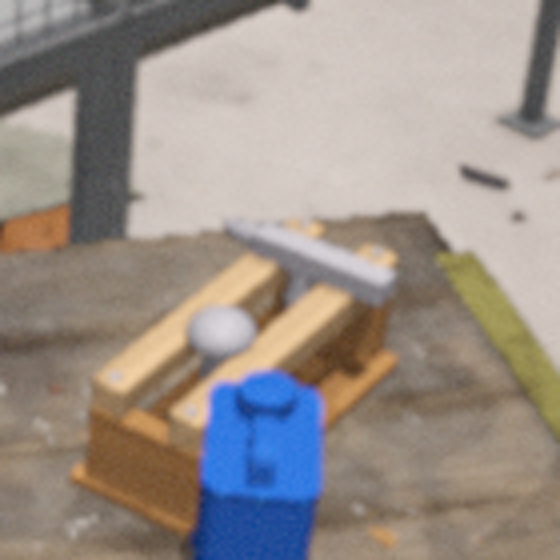

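The T-stake hangs across both rails at top (508,227), and the socket is empty at (295,240). I'll check numerically on the saved pictures, then hand in if it agrees.

Run:
```python
from h import *
a=cv2.imread("pics/top0.png");b=cv2.imread("pics/top8.png")
st,r=armrect(b[:,:,::-1],(485,190,530,262),.115); print(st,r)
c=np.array(r[0])-RC; print("rack x,y",c@u(RTH),c@u(RTH+90))
d=cv2.absdiff(a,b).max(2)
for n,(x0,y0,x1,y1) in dict(can=(192,150,260,240),tin=(228,270,285,325),bottle=(315,162,345,200),head=(438,226,468,256)).items():
    s,_=cv2.phaseCorrelate(cv2.cvtColor(a,6)[y0:y1,x0:x1].astype(np.float32),cv2.cvtColor(b,6)[y0:y1,x0:x1].astype(np.float32)); print(n,"shift px",np.round(s,2),"diff",d[y0:y1,x0:x1].mean())
ok=abs(c@u(RTH))<.012
if ok: manip.hand_in(); print("handed in",manip.current_clock())
```

```text
[494 195  29  63 580] ((0.5484407544136047, -0.32010969519615173), (0.13020315766334534, 0.020264748483896255), 12.153940200805664)
rack x,y 0.0010862974432743482 -0.06943946772752338
can shift px [ 0.01 -0.03] diff 2.3209150326797388
tin shift px [0.01 0.05] diff 2.3496012759170655
bottle shift px [-0.08 -0.05] diff 2.568421052631579
head shift px [-0.04 -0.06] diff 2.2944444444444443
the job is handed in; nothing more can be done
the job is handed in; nothing more can be done
```

The T-stake is hung in the rack and released, and I handed the job in at about 32 s of the 61 s allowed.

**How it went:** I pushed the tail end from the side with shut fingers, turning it clockwise, away from the robot's left. The first push reached only 0.48 rad, because the fingers are thinner than I had assumed. A second push brought it to 0.66 rad. I then gripped the arm at its middle and drew it straight up, with only the stake's weight (about 4 N) on the wrist. I lowered it shank-down into the free end of the slot, where it touched at the expected height, then let go and backed away.

**Last checks:**
- **Stake in the rack:** the arm lies at 12.2°, against 12.0° for the rack. Its middle is about 1 mm from the slot's centre line and 69 mm along the rack from its centre, flat on both rails.
- **Other objects:** the can, tin, bottle and round-headed stake shifted less than 0.1 px between the first and last top pictures.
- **Forces:** wrist force readings stayed under about 15 N.

No final check failed or disagreed.

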